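# Square up slotted blocks for measuring

### The arm

A 7-joint arm with a two-finger parallel gripper is mounted at the origin on the work surface. World frame = base frame: x ahead of the robot, y to its left, z up, the work surface at z = 0. Lengths are in m, angles in rad, forces in N, time in s.
With the tool pointing down it reaches from about 0.375 to 0.925 m from the base axis. Payload 3.1 kg.
Tool frame: the origin (TCP) lies between the finger pads; the fingertips stand 19 mm ahead of it and the grasp point (between the pads) is the TCP; z points along the fingers, y is the line along which they close (so a half turn about z gives the same grasp; the last joint's range is limited). The gripper opens to 85 mm and grips with 20 to 120 N. Pads are 22 mm wide; open, the fingers measure 114 mm over their backs; the gripper's body (76 mm by 85 mm) begins 54 mm behind the grasp point. The pads swing forward as they close: fully open they stand 13 mm farther back than shut.
Start: joints at [-1.345, 0.383, 0.044, 1.598, -0.018, 1.161, -0.05], TCP at [0.207, 0.616, 0.25] pointing down, gripper open.
Joint ranges: [-2.61, 2.61], [-0.41, 2.15], [-1.48, 1.57], [0, 2.5], [-1.57, 4.71], [0.05, 1.97], [-2.85, 2.85]. Speed limits (rad/s): [2.79, 2.79, 3.14, 3.14, 3.14, 3.14, 3.14].

### API

Orientations are given as a unit quaternion [x, y, z, w].
In Python, from bench import move_ptp, movel, move_j, move_gripper, pause, inverse_kinematics, read_camera, camera_params, MotionError, sign_off, look_for, tip_of, read_time_s, read_qpos, read_joint_vel, read_effort, read_eef_pos, read_tcp_rot, read_ft_force, read_ft_torque, read_finger_gap, read_grasp_force gives the robot as it stands. Calls block until the motion is done:
- move_ptp(position, orientation): joint-space move of the TCP to a pose.
- movel(position, orientation=None, speed=0.15): straight line of the TCP; orientation=None keeps the orientation; speed is the mean speed in m/s.
- move_j(angles): joint-space move.
- move_gripper(opening, effort=None): finger opening in m; effort is the grip in N (None keeps the last); returns when the fingers have stopped.
- pause(seconds).
- inverse_kinematics(position, orientation): joint angles nearest the present ones, or None.
- read_camera(name): name is "scene" or "top"; returns the picture (480x640x3 uint8, red, green, blue); there is no depth.
- camera_params(name): a dict with "K" (3x3 intrinsics, pixels), "dist_coeffs" ([k1, k2, p1, p2, k3] as OpenCV has them; the pictures are not rectified), "camera_from_world" (4x4, takes a point from world to camera coordinates). Camera axes: x right, y down, z forward; pixel columns grow to the right and rows downward; lengths in m; the calibration is good to about 2 mm. A picture is of the moment at which its call begins. camera_params takes no time and is no camera call.
A pose or a line that the arm cannot do raises MotionError and nothing moves.
- sign_off(): hands the job in; it is judged then, once.
Trained networks look in the newest picture that a camera, given by its name, has taken for a name from the list of things; names that differ only in an ending like _2 or _b are one class to them, and where a whole thing is asked for, a point or a joint stands for the part that bears it (a point fixed in the world has none). Each returns a list of dicts, best first, with "confidence" (0 to 1); they miss things now and then, are a little off and sometimes report something else, mostly with a low value. They report only what shows in the picture. A call takes as long as a camera call.
- look_for(camera, name): "at" ([column, row] in pixels, amid what is visible of it).
- tip_of(camera, name): "at" ([column, row] in pixels: a listed point, or the origin of a listed thing).
Readings, each from a call of its own:
- read_time_s(): time.
- read_qpos(): joint angles.
- read_joint_vel(): joint speeds.
- read_effort(): joint torques, N m.
- read_eef_pos(): TCP position.
- read_tcp_rot(): TCP orientation.
- read_ft_force(): force on the tool from outside, world axes, zero at the start.
- read_ft_torque(): the same for the moment, N m.
- read_finger_gap(): finger opening in m.
- read_grasp_force(): force on a finger pad.
Only numpy, scipy, OpenCV 4.12 (cv2) and the standard library are available. Lean on these libraries where they do the work, as an engineer would, in place of code of your own. Each camera call takes 0.05 s, during which the arm holds its last target. There are 200 camera calls.

### The job

Clear the round plugs left in the lane of the squaring fixture into the flat steel tray, pick all the slotted blocks out of the mixed crate and lay them upright and lengthwise in the lane, and leave the other parts in the crate. Pull the fixture's lever through its full stroke so that the blocks are pressed flat against the fence, then ease it slowly back home without letting it snap; every slotted block must end up flat against the fence, and the bottle, jar and brush must stay where they are.

Things in the scene. Friction and masses are not known exactly. Their poses are not given: they have to be found in the camera images.
- slotted0_mid (a point): A slotted aluminium block, 44 mm long (its own x) by 24 mm wide (y) by 22 mm high (z), upright in the crate at the start, with a slot 14 mm wide and 9 mm deep across the middle of its top (running along y). This point is the block's middle, 11 mm above its underside. About 60 g. Three or four of the four slotted blocks are present (None = absent).
- slotted1_mid (a point): A slotted block like slotted0 (may be absent); this point is its middle.
- slotted2_mid (a point): A slotted block like slotted0 (may be absent); this point is its middle.
- slotted3_mid (a point): A slotted block like slotted0 (may be absent); this point is its middle.
- blank0_mid (a point): A plain aluminium block, 44 x 24 x 22 mm, without a slot, in the crate; not wanted, stays in the crate. This point is its middle.
- blank1_mid (a point): A plain aluminium block, 44 x 24 x 22 mm, without a slot, in the crate; not wanted, stays in the crate. This point is its middle.
- hexbar_mid (a point): A short piece of hexagonal steel bar, 30 mm across corners, 22 mm high, upright in the crate; not wanted, stays there. This point is its middle.
- collar_mid (a point): A flat steel collar (ring), 34 mm outside diameter, 20 mm bore, 20 mm high, in the crate; not wanted, stays there. This point is its middle.
- plug0_mid (a point): A round steel plug, 32 mm diameter, 22 mm high, standing upright in the lane of the fixture at the start, left from the last job; about 100 g. This point is its middle, 11 mm above its underside. Two or three of the three plugs are present (None = absent).
- plug1_mid (a point): A round plug like plug0 (may be absent); this point is its middle.
- plug2_mid (a point): A round plug like plug0 (may be absent); this point is its middle.
- crate: Fixed grey open parts crate, 270 mm (its x) by 290 mm (its y), walls 35 mm high and 4 mm thick, floor 4 mm thick; a ledge 22 mm wide and 8 mm above the floor runs round the inside along the walls. Origin: centre of its underside, on the table. The parts lie singly on its floor within the ledge, at any yaw, centres roughly 7 to 8 cm apart.
- tray: Fixed flat steel tray for finished plugs, 95 mm (its x) by 150 mm (its y), walls 18 mm high and 4 mm thick, floor 4 mm thick. Origin: centre of its underside, on the table.
- fixture: Fixed squaring fixture: dark base plate 150 mm (its x, pointing away from the robot) by 320 mm (y -145 to +175), 12 mm thick, origin on its underside, on the table. A lane runs along y on it: far side a fixed fence, near side a sliding pusher bar as long as the lane, low walls at the ends, all standing 10 mm above the lane floor. The lever stands past the lane's -y end.
- lane_mid (a point): Middle of the lane, on its floor (z = 12 mm), lever at rest. Axes as the fixture: x across the lane toward the fence, y along it. The lane is 80 mm wide with the lever at rest (x -40 to +40 mm) and 245 mm long (y -122 to +122 mm).
- pusher: The sliding pusher bar, near side of the lane; origin under its centre. Pulling the lever drives it about 55 mm toward the fence, leaving a gap of barely 25 mm, so it pushes 24 mm wide blocks lying lengthwise in the lane flat against the fence; a round plug left in the lane blocks it. It goes back with the lever and leaves the blocks where they are.
- fence_mid (a point): Middle of the fence's inner face, at the lane floor. Axes as the fixture: x into the fence, y along it. A block flat against the fence has its middle 12 mm on the -x side of this point.
- lever_pivot (a point): The lever's pivot, 40 mm above the table; axes as the fixture, the pivot's axis lies along y.
- lever_grip (a point): Middle of the free part of the lever's black round handle bar (16 mm diameter, 62 mm long), which sticks out sideways to -y from the top of the 12 mm steel stem, 115 mm from the pivot axis; this point is 34 mm to -y of the stem. Pinch the bar across x from above. It swings about the pivot in the fixture's x-z plane: leaning 0.5 rad to +x of vertical at rest, 0.55 rad to -x at full stroke.
- lever (a joint): Angle of the sprung lever in rad: 0 at rest (home, held by the spring), growing as the handle is pulled toward the robot, 1.05 at the stop. The spring pulls back at the handle with about 2.5 N at rest and 6.5 N at full stroke; let go, it snaps back.
- bottle: White plastic bottle, 52 mm diameter, 130 mm high, standing; a bystander, leave it alone. Origin: centre of its underside.
- jar: Glass jar, 60 mm diameter, 70 mm high, standing; a bystander, leave it alone. Origin: centre of its underside.
- brush: Bench brush lying on the table; a bystander, leave it alone.

How it is judged:
On the way, in this order (a step that is already met when the one before it is completed fails the run):
1. every plug present is in the steel tray (x of plug0_mid in the frame of tray between -0.043 and 0.043 m and y of plug0_mid in the frame of tray between -0.07 and 0.07 m and z of each of plug0_mid, plug1_mid, plug2_mid in the frame of tray below 0.027 m and x of plug1_mid in the frame of tray between -0.043 and 0.043 m and y of plug1_mid in the frame of tray between -0.07 and 0.07 m and x of plug2_mid in the frame of tray between -0.043 and 0.043 m and y of plug2_mid in the frame of tray between -0.07 and 0.07 m), for 0.2 s.
2. with every slotted block in the lane, the lever is pulled to its full stroke and the blocks lie flat against the fence (value of joint lever above 0.97 rad and x of slotted0_mid in the frame of fence_mid between -0.0165 and -0.009 m and y of slotted0_mid in the frame of fence_mid between -0.12 and 0.12 m and z of each of slotted0_mid, slotted1_mid, slotted2_mid, slotted3_mid in the frame of fence_mid below 0.016 m and angle between the x axis of each of slotted0_mid, slotted1_mid, slotted2_mid, slotted3_mid and the y axis of fence_mid, either way round below 0.08 rad and angle between each of slotted0_mid, slotted1_mid, slotted2_mid, slotted3_mid's own z axis and vertical below 0.15 rad and x of slotted1_mid in the frame of fence_mid between -0.0165 and -0.009 m and y of slotted1_mid in the frame of fence_mid between -0.12 and 0.12 m and x of slotted2_mid in the frame of fence_mid between -0.0165 and -0.009 m and y of slotted2_mid in the frame of fence_mid between -0.12 and 0.12 m and x of slotted3_mid in the frame of fence_mid between -0.0165 and -0.009 m and y of slotted3_mid in the frame of fence_mid between -0.12 and 0.12 m), for 0.2 s.
3. the lever is eased back home (value of joint lever below 0.06 rad), for 0.2 s.
At the end, for the whole second after the job is handed in: Every slotted block present stands upright on the lane floor, lengthwise and against the fence (within 4.5 mm and 0.08 rad); every plug present is in the tray, on its floor; the plain blocks, hexagon bar and collar are in the crate; the lever is home (under 0.06 rad); the blocks at rest (all of step 1 and x of slotted0_mid in the frame of fence_mid between -0.0165 and -0.009 m and y of slotted0_mid in the frame of fence_mid between -0.12 and 0.12 m and z of each of slotted0_mid, slotted1_mid, slotted2_mid, slotted3_mid in the frame of fence_mid below 0.016 m and angle between the x axis of each of slotted0_mid, slotted1_mid, slotted2_mid, slotted3_mid and the y axis of fence_mid, either way round below 0.08 rad and angle between each of slotted0_mid, slotted1_mid, slotted2_mid, slotted3_mid's own z axis and vertical below 0.15 rad and x of slotted1_mid in the frame of fence_mid between -0.0165 and -0.009 m and y of slotted1_mid in the frame of fence_mid between -0.12 and 0.12 m and x of slotted2_mid in the frame of fence_mid between -0.0165 and -0.009 m and y of slotted2_mid in the frame of fence_mid between -0.12 and 0.12 m and x of slotted3_mid in the frame of fence_mid between -0.0165 and -0.009 m and y of slotted3_mid in the frame of fence_mid between -0.12 and 0.12 m and x of blank0_mid in the frame of crate between -0.135 and 0.135 m and y of blank0_mid in the frame of crate between -0.145 and 0.145 m and z of each of blank0_mid, blank1_mid, hexbar_mid, collar_mid in the frame of crate below 0.06 m and x of blank1_mid in the frame of crate between -0.135 and 0.135 m and y of blank1_mid in the frame of crate between -0.145 and 0.145 m and x of hexbar_mid in the frame of crate between -0.135 and 0.135 m and y of hexbar_mid in the frame of crate between -0.145 and 0.145 m and x of collar_mid in the frame of crate between -0.135 and 0.135 m and y of collar_mid in the frame of crate between -0.145 and 0.145 m and linear speed of each of slotted0, slotted1, slotted2, slotted3 below 0.02 m/s and value of joint lever below 0.06 rad); the robot touches nothing.
It fails at once if the lever is let snap back (faster than 2 rad/s homeward while still over 0.3 rad from home) (value of joint lever above 0.3 rad and velocity of joint lever below -2 rad/s).
It fails at once if the bottle, jar or brush is moved more than 4 cm (distance of any of bottle, jar, brush from where it was at the start of the episode above 0.04 m).
Of slotted0, slotted1, slotted2, slotted3 only 3 to 4 are there at a start; the rules pass over those that are not, and their reading is None.
Of plug0, plug1, plug2 only 2 to 3 are there at a start; the rules pass over those that are not, and their reading is None.
At some moment in a run one of slotted0, slotted1, slotted2, slotted3, plug0, plug1, plug2 may be knocked a few centimetres aside while the robot is not near it.
It also fails if it takes over 210 s, if anything falls off the work surface, if the arm or the gripper's body presses on something with over 40 N, if the wrist force passes 120 N, or if a joint passes its speed limit or range.

## Working session

There is one attempt and no reset: what is moved stays moved. The work goes in short steps, each a Python script; the robot and the scene stay as the last script left them, time stands still between calls to the robot, and variables do not carry over. Pictures are saved under pics/ and viewed, at most 14 in all, crops included, and the job is handed in when it is done.

```bash
ls; mkdir -p pics; python3 - <<'E'
from bench import *
import cv2
for n in("scene","top"):
    im=read_camera(n); cv2.imwrite(f"pics/{n}0.png",im[:,:,::-1])
    p=camera_params(n); print(n,p)
print(read_time_s(),read_qpos(),read_eef_pos(),read_tcp_rot(),read_finger_gap())
E
```

```text
pics
scene {'K': array([[478.03827939,   0.        , 319.30652375],
       [  0.        , 478.03827939, 239.4633812 ],
       [  0.        ,   0.        ,   1.        ]]), 'dist_coeffs': array([-0.01452424,  0.        ,  0.        ,  0.        ,  0.        ]), 'camera_from_world': array([[-9.51261192e-02,  9.95464754e-01,  9.72393833e-04,
         9.55599906e-02],
       [ 6.07255182e-01,  5.88029694e-02, -7.92327808e-01,
        -2.54977127e-01],
       [-7.88791586e-01, -7.47805783e-02, -6.10094828e-01,
         1.59697892e+00],
       [ 0.00000000e+00,  0.00000000e+00,  0.00000000e+00,
         1.00000000e+00]])}
top {'K': array([[469.71017203,   0.        , 322.84838026],
       [  0.        , 469.71017203, 243.07184603],
       [  0.        ,   0.        ,   1.        ]]), 'dist_coeffs': array([-0.11335738,  0.        ,  0.        ,  0.        ,  0.        ]), 'camera_from_world': array([[ 0.00781454, -0.99982058, -0.01725502, -0.03426613],
       [-0.99667837, -0.00638884, -0.08118746,  0.58699148],
       [ 0.08106266,  0.01783215, -0.99654948,  1.31418676],
       [ 0.        ,  0.        ,  0.        ,  1.        ]])}
0.1 [-1.34484147  0.38378474  0.04380282  1.59947164 -0.01791855  1.16119436
 -0.04991884] [0.20649321 0.61544544 0.24896648] [ 1.61129763e-01  9.86932459e-01 -1.22419180e-03 -1.48570401e-04] 0.08525402677341816
```

View pics/top0.png

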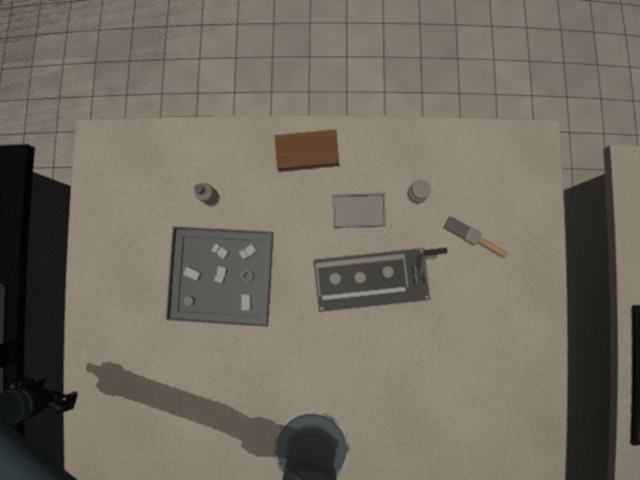

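View pics/scene0.png

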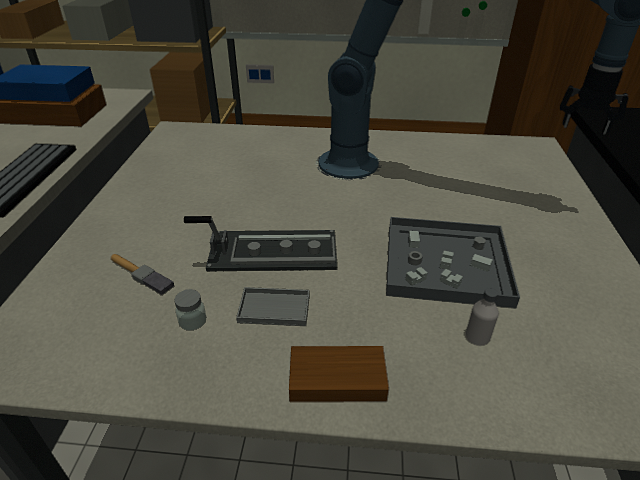

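Top view: 3 plugs in the lane at about (335,279), (360,278) and (388,271). The crate holds slotted blocks near (220,251), (248,251) and (220,274), and plain ones at (192,272) and (245,302). The arm is out of the way. Next I measure everything in both cameras.

```bash
cat > h.py <<'E'
from bench import *
import numpy as np, cv2
from scipy.spatial.transform import Rotation as R
CP={n:camera_params(n) for n in("scene","top")}
def px2w(cam,uv,z):
    p=CP[cam]; T=np.array(p["camera_from_world"])
    q=cv2.undistortPoints(np.array([[uv]],float),p["K"],p["dist_coeffs"])[0,0]
    Rw=T[:3,:3].T; c=-Rw@T[:3,3]; d=Rw@np.array([q[0],q[1],1])
    return (c+d*(z-c[2])/d[2])
def w2px(cam,P):
    p=CP[cam]; T=np.array(p["camera_from_world"]); r,_=cv2.Rodrigues(T[:3,:3])
    return cv2.projectPoints(np.atleast_2d(np.array(P,float)),r,T[:3,3],p["K"],p["dist_coeffs"])[0][:,0]
def quat(a):  # tool down, closing direction (tool y) along world yaw a
    y=np.array([np.cos(a),np.sin(a),0]); z=np.array([0,0,-1.]); x=np.cross(y,z)
    return R.from_matrix(np.c_[x,y,z]).as_quat()
E
python3 - <<'E'
from h import *
zs=dict(slotted0_mid=.015,blank0_mid=.015,hexbar_mid=.015,collar_mid=.014,plug0_mid=.023,crate=0,tray=0,fixture=0,lane_mid=.012,pusher=.012,fence_mid=.012,lever_pivot=.04,lever_grip=.04+.115*np.cos(.5),bottle=0,jar=0,brush=0)
for c in("top","scene"):
    read_camera(c)
    for n,z in zs.items():
        print(c,n,[(round(d["confidence"],2),np.round(d["at"],1).tolist(),px2w(c,d["at"],z)[:2].round(3).tolist()) for d in tip_of(c,n) if d["confidence"]>.25])
top=cv2.imread("pics/top0.png")
for n,(x0,x1,y0,y1,k) in dict(crate=(160,285,220,330,6),fix=(305,455,180,320,5)).items():
    cv2.imwrite(f"pics/{n}_z.png",cv2.resize(top[y0:y1,x0:x1],None,fx=k,fy=k,interpolation=cv2.INTER_CUBIC)[:600,:800])
E
```

```text
top slotted0_mid [(0.59, [220.7, 246.8], [0.575, 0.265]), (0.35, [250.3, 249.9], [0.567, 0.179])]
top blank0_mid [(0.65, [193.4, 271.7], [0.502, 0.344])]
top hexbar_mid []
top collar_mid [(0.43, [245.0, 275.8], [0.492, 0.193])]
top plug0_mid [(0.65, [390.5, 270.5], [0.51, -0.223]), (0.59, [415.6, 189.0], [0.745, -0.296]), (0.3, [338.3, 276.3], [0.493, -0.075])]
top crate [(0.6, [219.4, 274.1], [0.497, 0.271])]
top tray [(0.81, [356.7, 210.2], [0.686, -0.128]), (0.47, [477.7, 237.9], [0.607, -0.482])]
top fixture [(0.73, [375.8, 279.3], [0.485, -0.183])]
top lane_mid [(0.66, [363.6, 277.6], [0.49, -0.147])]
top pusher [(0.94, [362.5, 292.1], [0.449, -0.144])]
top fence_mid [(0.94, [357.0, 263.4], [0.53, -0.128]), (0.59, [207.9, 195.9], [0.725, 0.308])]
top lever_pivot [(0.84, [420.7, 271.3], [0.508, -0.305]), (0.59, [387.4, 268.2], [0.516, -0.212])]
top lever_grip [(0.74, [356.4, 209.5], [0.666, -0.119]), (0.57, [437.7, 247.3], [0.569, -0.331])]
top bottle [(0.62, [207.9, 195.1], [0.729, 0.312]), (0.47, [358.6, 264.7], [0.527, -0.133])]
top jar [(0.93, [416.3, 189.6], [0.748, -0.303])
[... 580 characters left out ...]
0.189])]
scene lane_mid [(0.65, [282.6, 248.5], [0.487, -0.143])]
scene pusher [(0.8, [283.2, 238.9], [0.447, -0.148])]
scene fence_mid [(0.63, [285.3, 263.3], [0.544, -0.128])]
scene lever_pivot [(0.79, [219.0, 239.0], [0.499, -0.302])]
scene lever_grip [(0.89, [194.0, 217.0], [0.551, -0.334]), (0.58, [282.7, 246.5], [0.639, -0.113])]
scene bottle [(0.57, [475.3, 337.5], [0.729, 0.302]), (0.55, [416.0, 254.2], [0.463, 0.196])]
scene jar [(0.79, [190.0, 316.6], [0.728, -0.311]), (0.48, [472.8, 336.0], [0.725, 0.297]), (0.33, [252.1, 248.7], [0.481, -0.224])]
scene brush [(0.79, [140.8, 277.0], [0.614, -0.469]), (0.72, [313.6, 247.2], [0.459, -0.067]), (0.48, [270.0, 251.9], [0.489, -0.176])]
```

View pics/crate_z.png

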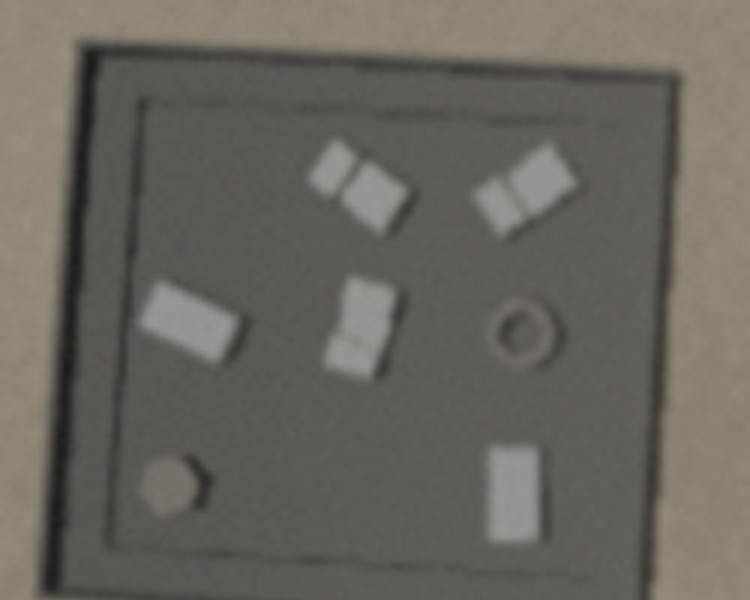

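View pics/fix_z.png

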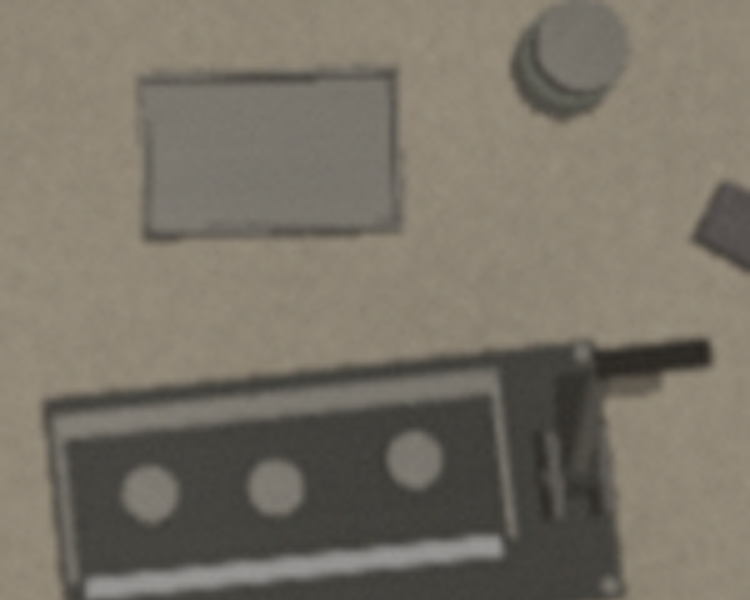

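Three slotted blocks (zoom at (360,187), (525,190), (362,328)), two plain blocks, the hexagon and the collar are in the crate, and three plugs are in the lane. Next I fit the fixture and tray poses and segment the parts.

```bash
cat >> h.py <<'E'
def blobs(im,lo,cx,cy,half,z,amin,amax,k=6):
    """bright blobs of the top picture round a world point; -> (x,y,yaw of long side,L,W,area mm2,fill)"""
    u,v=w2px("top",[cx,cy,z])[0]; h=half
    x0,y0=int(u-h),int(v-h); c=cv2.resize(cv2.cvtColor(im,cv2.COLOR_RGB2GRAY)[y0:y0+2*h,x0:x0+2*h],None,fx=k,fy=k,interpolation=cv2.INTER_CUBIC)
    b=(cv2.GaussianBlur(c,(7,7),0)>lo).astype(np.uint8)
    out=[]
    for q in cv2.findContours(cv2.morphologyEx(b,cv2.MORPH_CLOSE,np.ones((11,11))),cv2.RETR_EXTERNAL,cv2.CHAIN_APPROX_NONE)[0]:
        w=np.array([px2w("top",((p[0][0]+.5)/k-.5+x0,(p[0][1]+.5)/k-.5+y0),z)[:2] for p in q]).astype(np.float32)*1000
        a=cv2.contourArea(w)
        if not amin<a<amax: continue
        (x,y),_,_=cv2.minAreaRect(w); bx=cv2.boxPoints(cv2.minAreaRect(w)); e=bx[1]-bx[0]; f=bx[2]-bx[1]
        if np.hypot(*f)>np.hypot(*e): e,f=f,e
        out.append((x/1000,y/1000,np.arctan2(e[1],e[0])%np.pi,np.hypot(*e),np.hypot(*f),a,a/np.hypot(*e)/np.hypot(*f)))
    return out
E
python3 - <<'E'
from h import *
from scipy.optimize import least_squares
im=cv2.imread("pics/top0.png")[:,:,::-1].copy()
for lo in(110,125,140):
  print("crate",lo); [print(np.round(b,3)) for b in blobs(im,lo,.497,.271,50,.026,300,1600)]
for lo in(95,110):
  print("lane",lo); [print(np.round(b,3)) for b in blobs(im,lo,.495,-.147,52,.034,300,1600)]
g=lambda X,Y:(305+X/5-.4,180+Y/5-.4)
def fit(mod,pix,x0):
    mod=np.array(mod,float);pix=np.array(pix)
    def f(p):
        c,s=np.cos(p[2]),np.sin(p[2]); W=np.c_[p[0]+c*mod[:,0]-s*mod[:,1],p[1]+s*mod[:,0]+c*mod[:,1],mod[:,2]]
        return (w2px("top",W)-pix).ravel()
    r=least_squares(f,x0); print(r.x.round(4),r.fun.round(1)); return r.x
print("fixture");F=fit([(.075,.175,.012),(.075,-.145,.012),(-.075,-.145,.012)],[g(46,402),g(590,345),g(622,597)],[.485,-.185,.07])
print("lane corners (fence inner top edge)");
for X,Y in((68,440),(493,397)): 
    w=px2w("top",g(X,Y),.022); c,s=np.cos(F[2]),np.sin(F[2]); d=w[:2]-F[:2]; print(w.round(4),"in fixture",(c*d[0]+s*d[1]).round(4),(-s*d[0]+c*d[1]).round(4))
print("bar"); 
for X,Y in((597,361),(711,352)): 
    w=px2w("top",g(X,Y),.141); d=w[:2]-F[:2]; print(w.round(4),(c*d[0]+s*d[1]).round(4),(-s*d[0]+c*d[1]).round(4))
print("tray");fit([(.0475,.075,.018),(.0475,-.075,.018),(-.0475,-.075,.018),(-.0475,.075,.018)],[g(137,76),g(396,68),g(402,232),g(146,240)],[.69,-.128,0.03])
E
```

```text
crate 110
[3.61000e-01 3.66000e-01 1.59200e+00 9.97430e+01 7.14800e+00 3.95841e+02
 5.55000e-01]
[  0.42    0.356   0.601  21.219  20.352 328.933   0.762]
[4.180000e-01 1.900000e-01 1.600000e-02 4.621700e+01 2.482700e+01
 1.107199e+03 9.650000e-01]
[4.980000e-01 3.480000e-01 1.159000e+00 4.484900e+01 2.542900e+01
 1.064055e+03 9.330000e-01]
[4.960000e-01 2.640000e-01 2.869000e+00 4.639400e+01 2.720200e+01
 1.097646e+03 8.700000e-01]
[5.630000e-01 1.860000e-01 2.167000e+00 4.598700e+01 2.693600e+01
 1.111557e+03 8.970000e-01]
[5.640000e-01 2.670000e-01 9.850000e-01 4.597300e+01 2.644400e+01
 1.066729e+03 8.770000e-01]
crate 125
[4.18000e-01 1.89000e-01 1.30000e-02 4.28890e+01 2.24100e+01 9.18289e+02
 9.55000e-01]
[4.9800e-01 3.4800e-01 1.1500e+00 4.2208e+01 2.2538e+01 8.9157e+02
 9.3700e-01]
[4.96000e-01 2.64000e-01 2.86700e+00 4.32660e+01 2.46250e+01 9.15736e+02
 8.60000e-01]
[5.63000e-01 1.86000e-01 2.16700e+00 4.29730e+01 2.38680e+01 8.98403e+02
 8.76000e-01]
[5.64000e-01 2.67000e-01 9.69000e-01 4.33490e+01 2.34810e+01 8.70676e+02
 8.55000e-01]
crate 140
[4.18000e-01 1.89000e-01 1.
[... 648 characters left out ...]
0760e+01  2.96320e+01
  6.95264e+02  7.80000e-01]
lane 110
[ 4.88000e-01 -6.40000e-02  7.92000e-01  2.77750e+01  2.61530e+01
  5.64734e+02  7.77000e-01]
[ 4.91000e-01 -1.34000e-01  1.57400e+00  2.57580e+01  2.57300e+01
  5.51269e+02  8.32000e-01]
[ 5.07000e-01 -2.12000e-01  7.89000e-01  2.64470e+01  2.56290e+01
  5.30133e+02  7.82000e-01]
fixture
[ 0.4852 -0.1833  0.1154] [-1.2 -0.1  0.7 -0.8  0.6  0.9]
lane corners (fence inner top edge)
[ 0.5174 -0.0174  0.022 ] in fixture 0.051 0.1611
[ 0.5433 -0.259   0.022 ] in fixture 0.049 -0.082
bar
[ 0.5566 -0.2951  0.141 ] 0.058 -0.1193
[ 0.5616 -0.355   0.141 ] 0.0562 -0.1794
tray
[ 0.6828 -0.1323  0.0402] [ 0.   0.1  0.1  0.   0.4 -0.1 -0.6  0. ]
```

Sizes check out: blocks about 43 x 24 mm, lane about 243 mm long, tray residuals under 1 px. I'll move the first plug now.

```bash
cat >> h.py <<'E'
HOME=[-1.345,.383,.044,1.598,-.018,1.161,-.05]
FX=np.array([.4852,-.1833]); FY=.108           # fixture pose
TR=np.array([.684,-.131]); TY=.04              # tray pose
def loc(o,a,x,y): return o+R.from_euler('z',a).as_matrix()[:2,:2]@np.array([x,y])
LANE=loc(FX,FY,.010,.0395)
ZC=.22
def best(p,a):
    """of the two equal grasps the one with the smaller joint travel and joint-7 value"""
    q0=np.array(read_qpos()); c=[]
    for k in(0,np.pi):
        q=inverse_kinematics(list(p),quat(a+k))
        if q is not None: c.append((np.abs(np.array(q)-q0).max()+abs(q[6])*.3,k))
    return quat(a+min(c)[1])
def goto(xy,a,z=ZC):
    p=[xy[0],xy[1],z]; q=best(p,a); move_ptp(p,q); return q
def pick(xy,a,z,opening,eff=40):
    move_gripper(opening); goto(xy,a); movel([*xy,z+.03],speed=.25); movel([*xy,z],speed=.06)
    move_gripper(0.0,eff); g=read_finger_gap(); print("gap",round(g,4),"F",round(read_grasp_force(),1),"t",round(read_time_s(),1))
    movel([*xy,ZC],speed=.25); return read_finger_gap()
def place(xy,a,z,opening):
    goto(xy,a); movel([*xy,z+.02],speed=.25); movel([*xy,z],speed=.05)
    print("down",np.round(read_eef_pos(),4),"ft",np.round(read_ft_force(),1))
    move_gripper(opening); movel([*xy,z+.04],speed=.1); movel([*xy,ZC],speed=.3)
def shot(name=None):
    im=read_camera("top")
    if name: cv2.imwrite(f"pics/{name}.png",im[:,:,::-1])
    return im
def plugs(im): return sorted([b for b in blobs(im,95,*LANE,52,.034,400,1000) if abs(b[3]-b[4])<5],key=lambda b:b[1])
def slots(im): return [b for b in blobs(im,125,.497,.271,50,.026,750,1100)]
E
python3 - <<'E'
from h import *
b=plugs(shot()); print(np.round(b,3))
p=b[0][:2]
pick(p,FY+np.pi/2,.036,.052); print(read_finger_gap(),read_ft_force().round(1) if hasattr(read_ft_force(),'round') else read_ft_force())
place(loc(TR,TY,0,-.045),TY,.0285,.046)
print(read_time_s()); move_j(HOME); print(read_time_s())
im=shot("a1"); b=plugs(im); print(np.round(b,3)); print(np.round([x[:5] for x in slots(im)],3))
print(np.round([x for x in blobs(im,95,*TR,40,.026,300,12000)],3))
E
```

```text
[[ 5.07000e-01 -2.13000e-01  3.14100e+00  3.04790e+01  2.91300e+01
   6.99884e+02  7.88000e-01]
 [ 4.91000e-01 -1.34000e-01  1.57400e+00  2.95060e+01  2.94680e+01
   7.10334e+02  8.17000e-01]
 [ 4.88000e-01 -6.40000e-02  7.93000e-01  3.10880e+01  3.01210e+01
   7.29013e+02  7.79000e-01]]
gap 0.0302 F 39.6 t 7.1
0.03040031790756727 [-0.4  0.5 -0.8]
down [ 0.686  -0.1758  0.0286] ft [-0.2  0.1  2.4]
12.0333
15.275
[[ 4.91000e-01 -1.34000e-01  1.57400e+00  2.95070e+01  2.94620e+01
   7.09903e+02  8.17000e-01]
 [ 4.88000e-01 -6.40000e-02  7.92000e-01  3.07520e+01  3.01250e+01
   7.28251e+02  7.86000e-01]]
[[4.1800e-01 1.8900e-01 1.6000e-02 4.3389e+01 2.1964e+01]
 [4.9800e-01 3.4800e-01 1.1570e+00 4.2153e+01 2.2672e+01]
 [4.9600e-01 2.6400e-01 2.8720e+00 4.3364e+01 2.4656e+01]
 [5.6200e-01 1.8600e-01 2.1730e+00 4.2949e+01 2.3950e+01]
 [5.6400e-01 2.6700e-01 9.6900e-01 4.3227e+01 2.3427e+01]]
[]
```

```bash
python3 - <<'E'
from h import *
for i,y in enumerate((0,.045)):
    b=plugs(shot()); print(np.round([x[:5] for x in b],3))
    pick(b[0][:2],FY+np.pi/2,.036,.052)
    place(loc(TR,TY,0,y),TY,.0285,.046); move_j(HOME)
im=shot("a2"); print(np.round(plugs(im),3)); print(np.round([x[:5] for x in slots(im)],3),read_time_s())
u=cv2.resize(im[180:320,305:455],None,fx=4,fy=4,interpolation=cv2.INTER_CUBIC); cv2.imwrite("pics/a2z.png",u[:,:,::-1])
E
```

```text
[[ 0.491 -0.134  1.577 29.983 29.455]
 [ 0.488 -0.064  0.988 30.748 29.981]]
gap 0.0306 F 39.5 t 20.2
down [ 0.6841 -0.1308  0.0286] ft [-0.6  0.9  0.5]
[[ 0.488 -0.064  0.792 30.753 29.793]]
gap 0.0304 F 39.4 t 33.0
down [ 0.6823 -0.0858  0.0286] ft [0.2 0.4 0.8]
[]
[[4.1800e-01 1.8900e-01 1.6000e-02 4.2920e+01 2.1963e+01]
 [4.9800e-01 3.4800e-01 1.1540e+00 4.2264e+01 2.2559e+01]
 [4.9600e-01 2.6400e-01 2.8720e+00 4.3437e+01 2.4656e+01]
 [5.6200e-01 1.8600e-01 2.1670e+00 4.2831e+01 2.4002e+01]
 [5.6400e-01 2.6700e-01 9.7400e-01 4.3040e+01 2.3581e+01]] 41.1833
```

View pics/a2z.png

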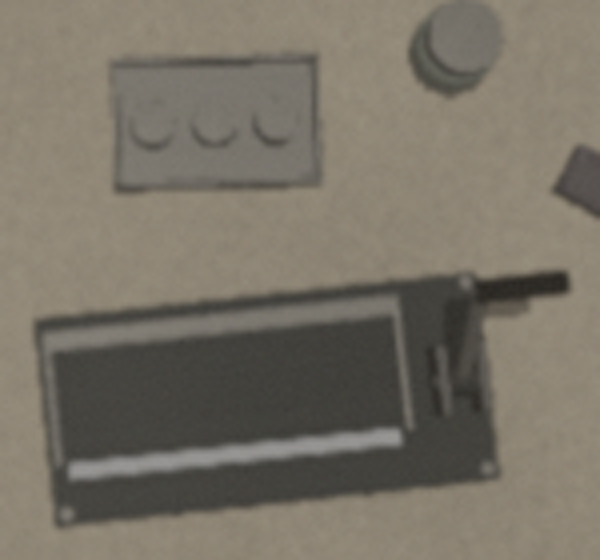

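The three plugs stand in the tray (zoom (150,122), (213,120), (273,118)) and the lane is empty. Next, the slotted blocks.

```bash
python3 - <<'E'
from h import *
BL=np.array([[.418,.189],[.498,.348]])
for i,y in enumerate((-.07,0,.07)):
    c=[b for b in slots(shot()) if np.hypot(*(BL-np.array(b[:2])).T).min()>.025]
    print(np.round([x[:5]+x[6:] for x in c],3))
    b=min(c,key=lambda b:b[0]); 
    g=pick(b[:2],b[2]+np.pi/2,.029,.044)
    if not .018<g<.03: print("grasp?",g); break
    place(loc(LANE,FY,0,y),FY,.0375,.038); move_j(HOME)
im=shot("a3"); print(np.round([x[:5] for x in slots(im)],3),read_time_s())
print(np.round([x for x in blobs(im,120,*LANE,52,.034,400,1400)],3))
u=cv2.resize(im[180:320,160:455],None,fx=2.7,fy=2.7,interpolation=cv2.INTER_CUBIC); cv2.imwrite("pics/a3z.png",u[:,:,::-1])
E
```

```text
[[ 0.496  0.264  2.869 43.481 24.468  0.863]
 [ 0.562  0.186  2.178 42.947 24.008  0.872]
 [ 0.564  0.267  0.973 43.405 23.574  0.852]]
gap 0.0228 F 40.4 t 44.9
down [ 0.4986 -0.2122  0.0375] ft [0.1 1.3 1.8]
[[ 0.562  0.186  2.178 42.942 23.921  0.871]
 [ 0.564  0.267  0.96  43.466 23.572  0.856]]
gap 0.0228 F 40.4 t 57.5
down [ 0.491  -0.1427  0.0375] ft [0.6 0.8 0.6]
[[ 0.564  0.267  0.967 43.367 23.344  0.861]]
gap 0.0227 F 40.4 t 69.2
down [ 0.4835 -0.0731  0.0375] ft [0.3 1.1 0.4]
[[4.1800e-01 1.8900e-01 1.6000e-02 4.2918e+01 2.1964e+01]
 [4.9800e-01 3.4800e-01 1.1570e+00 4.2202e+01 2.2470e+01]] 76.9333
[[ 4.83000e-01 -7.30000e-02  1.70000e+00  4.30410e+01  2.31510e+01
   9.10668e+02  9.14000e-01]
 [ 4.90000e-01 -1.43000e-01  1.68000e+00  4.30680e+01  2.33560e+01
   9.13549e+02  9.08000e-01]
 [ 4.98000e-01 -2.12000e-01  1.67700e+00  4.27980e+01  2.30630e+01
   8.87396e+02  8.99000e-01]
 [ 5.33000e-01 -8.90000e-02  1.69300e+00  1.53804e+02  8.39400e+00
   8.38350e+02  6.49000e-01]]
```

View pics/a3z.png

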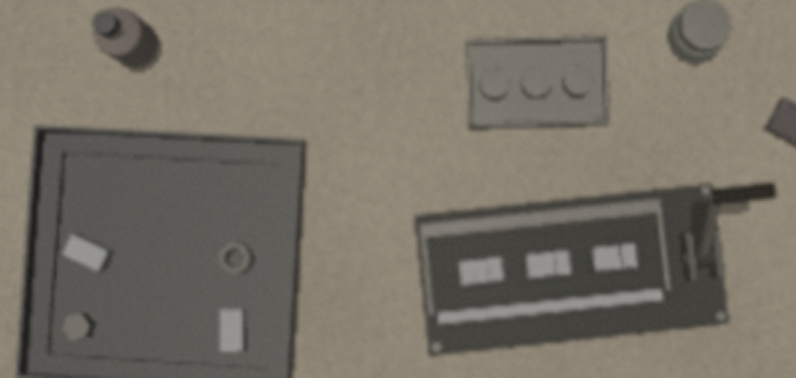

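All three blocks are in the lane, upright and lengthwise; the other four parts are in the crate. Now the lever, watching the forces.

```bash
cat >> h.py <<'E'
def lev(th,dx=0,dz=0):
    l=.5-th; return np.array([*loc(FX,FY,.002+dx+.115*np.sin(l),-.149),.04+dz+.115*np.cos(l)])
E
python3 - <<'E'
from h import *
move_gripper(.05); p=lev(0); goto(p[:2],FY); movel(p,speed=.1)
print("at",np.round(read_eef_pos(),4),read_ft_force().round(1))
move_gripper(0,40); print("gap",read_finger_gap(),"F",read_grasp_force(),np.round(read_eef_pos(),4),read_ft_force().round(1),read_time_s())
for th in np.arange(.1,.51,.1):
    movel(lev(th),speed=.05); print(round(th,2),np.round(read_eef_pos()-lev(th),4),read_ft_force().round(1),read_finger_gap())
for c in("top","scene"):
    im=read_camera(c); cv2.imwrite(f"pics/l1{c}.png",im[:,:,::-1])
im=cv2.imread("pics/l1scene.png")[180:300,150:350]; cv2.imwrite("pics/l1z.png",cv2.resize(im,None,fx=4,fy=4,interpolation=cv2.INTER_CUBIC))
E
```

```text
at [ 0.5584 -0.3258  0.1416] [-0.2 -0.2 -0.5]
gap 0.014687993453857698 F 38.943103551864624 [ 0.5589 -0.3255  0.1417] [ 1.  -0.6  1.3] 82.0583
0.1 [ 0.0022 -0.0001  0.0007] [ 4.7 -1.5 -0.6] 0.014775996947805226
0.2 [ 0.0033 -0.      0.0011] [ 6.8 -1.6 -0.4] 0.01493563918043969
0.3 [ 0.004  -0.0001  0.0019] [6.8 0.1 2.7] 0.014520463344838702
0.4 [0.0053 0.     0.0026] [ 7.  -0.5  4.7] 0.014758091544387102
0.5 [ 0.0059 -0.      0.0037] [ 6.8  2.9 10.5] 0.01438448470587725
```

View pics/l1z.png

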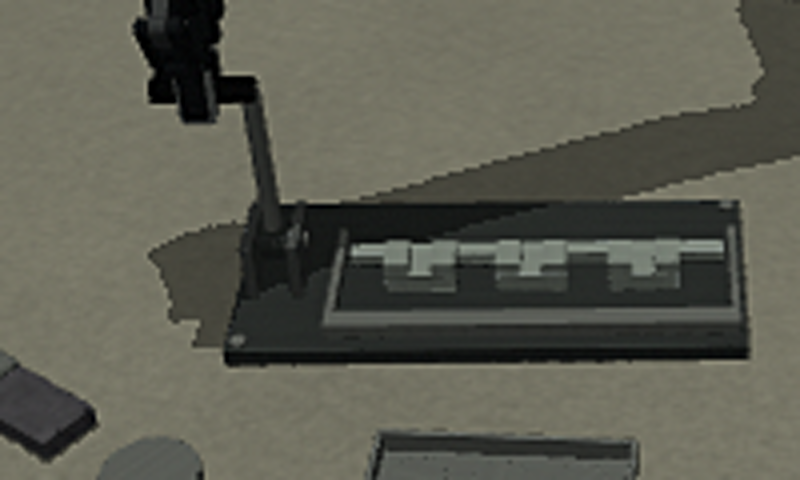

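The lever is halfway. It swings freely and the pusher is meeting the blocks. The arm gives about 1 mm per newton, so I command a little past full stroke.

```bash
python3 - <<'E'
from h import *
P=np.array([*loc(FX,FY,.002,-.149),.04]); ax=np.array([np.cos(FY),np.sin(FY)])
def ang(): e=np.array(read_eef_pos()); return .5-np.arctan2((e[:2]-P[:2])@ax,e[2]-P[2])
for th in (.6,.7,.8,.9,1.0,1.05,1.1,1.14):
    movel(lev(th,dz=.003),speed=.05); print(round(th,2),"ang",ang().round(3),np.round(read_eef_pos()-lev(th,dz=.003),4),read_ft_force().round(1),round(read_finger_gap(),4))
    if abs(read_ft_force()[0])>28: break
pause(.4); print(ang(),read_ft_force().round(1),read_time_s())
for c in("top","scene"):
    im=read_camera(c); cv2.imwrite(f"pics/l2{c}.png",im[:,:,::-1])
im=cv2.imread("pics/l2scene.png")[180:300,150:350]; cv2.imwrite("pics/l2z.png",cv2.resize(im,None,fx=4,fy=4,interpolation=cv2.INTER_CUBIC))
E
```

```text
0.6 ang 0.555 [ 0.005  -0.0001  0.0021] [ 7.  -0.7  3.3] 0.0146
0.7 ang 0.646 [ 0.0053 -0.0002  0.0033] [5.3 1.1 9.8] 0.0143
0.8 ang 0.749 [ 0.0046 -0.0004  0.0027] [5.4 1.  7.4] 0.0146
0.9 ang 0.842 [ 0.005  -0.0003  0.0027] [6.7 1.2 7.5] 0.0145
1.0 ang 0.943 [ 0.0047 -0.0004  0.0026] [4.8 1.6 7. ] 0.0147
1.05 ang 0.989 [ 0.005  -0.0005  0.0027] [6.2 2.4 8. ] 0.0144
1.1 ang 1.032 [ 0.0056 -0.0004  0.0031] [6.2 1.8 9.5] 0.0147
1.14 ang 1.039 [ 0.0087 -0.0002  0.005 ] [ 7.1  4.4 17.6] 0.0146
1.0391906607456753 [ 7.4  4.8 16.3] 87.175
```

View pics/l2z.png

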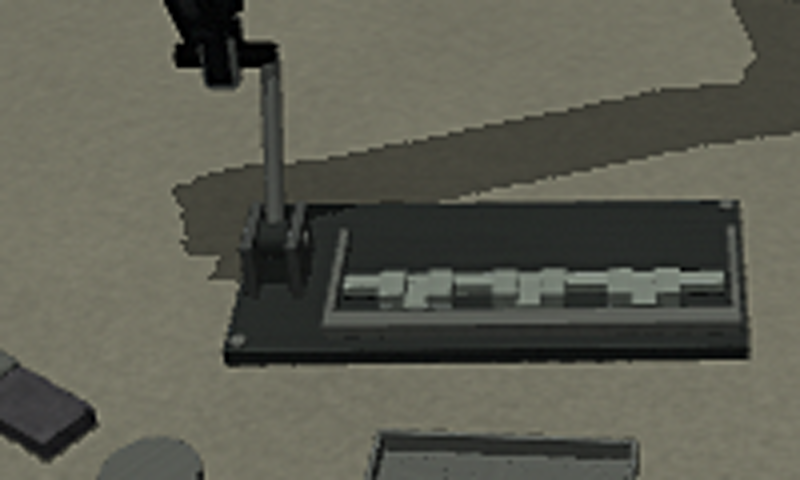

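At the stop: the angle stays at 1.04 while the command moves on, and the blocks sit between the pusher and the fence. Now I ease it home.

```bash
python3 - <<'E'
from h import *
P=np.array([*loc(FX,FY,.002,-.149),.04]); ax=np.array([np.cos(FY),np.sin(FY)])
def ang(): e=np.array(read_eef_pos()); return .5-np.arctan2((e[:2]-P[:2])@ax,e[2]-P[2])
for th in list(np.arange(1.05,.04,-.1))+[0,-.03]:
    movel(lev(th,dz=.003*min(1,max(0,th)/.5)),speed=.04); print(round(th,2),"ang",ang().round(3),read_ft_force().round(1))
pause(.3); print(ang(),read_ft_force().round(1)); e=np.array(read_eef_pos())
move_gripper(.05); movel([e[0],e[1],ZC],speed=.12); move_j(HOME)
print(read_time_s())
im=shot("a4"); cv2.imwrite("pics/a4z.png",cv2.resize(im[180:320,305:455],None,fx=4,fy=4,interpolation=cv2.INTER_CUBIC)[:,:,::-1])
for b in blobs(im,120,*LANE,52,.034,400,6000): print(np.round(b,3))
s=cv2.imwrite("pics/a4s.png",cv2.resize(read_camera("scene")[180:330,150:350],None,fx=4,fy=4,interpolation=cv2.INTER_CUBIC)[:,:,::-1])
E
```

```text
1.05 ang 1.01 [ 5.5 -1.4  0.7]
0.95 ang 0.928 [ 5.1 -3.4 -0. ]
0.85 ang 0.841 [ 1.8 -3.5  1.9]
0.75 ang 0.741 [ 0.5 -3.2  3.3]
0.65 ang 0.629 [ 3.1 -5.1  0.2]
0.55 ang 0.54 [ 1.2 -5.5  1.5]
0.45 ang 0.439 [ 1.7 -4.5  1.4]
0.35 ang 0.34 [ 2.5 -4.7  2. ]
0.25 ang 0.238 [ 2.9 -4.7  0.2]
0.15 ang 0.147 [ 1.1 -3.8  0.5]
0.05 ang 0.043 [ 2.2 -3.1 -2.3]
0 ang -0.004 [ 2.1 -2.4 -1.7]
-0.03 ang -0.011 [-3.6  0.4  7.6]
-0.011215309504758464 [-3.5 -0.2  6.2]
97.6583
[ 4.470000e-01 -1.450000e-01  1.684000e+00  2.330990e+02  1.146700e+01
  2.209383e+03  8.270000e-01]
[ 5.200000e-01 -9.200000e-02  1.675000e+00  1.569120e+02  3.419900e+01
  3.128314e+03  5.830000e-01]
[ 5.310000e-01 -2.080000e-01  1.729000e+00  4.357100e+01  3.141700e+01
  1.095486e+03  8.000000e-01]
```

View pics/a4z.png

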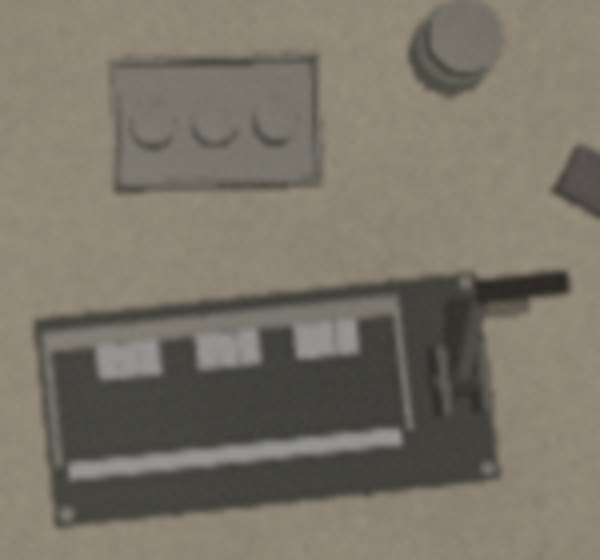

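View pics/a4s.png

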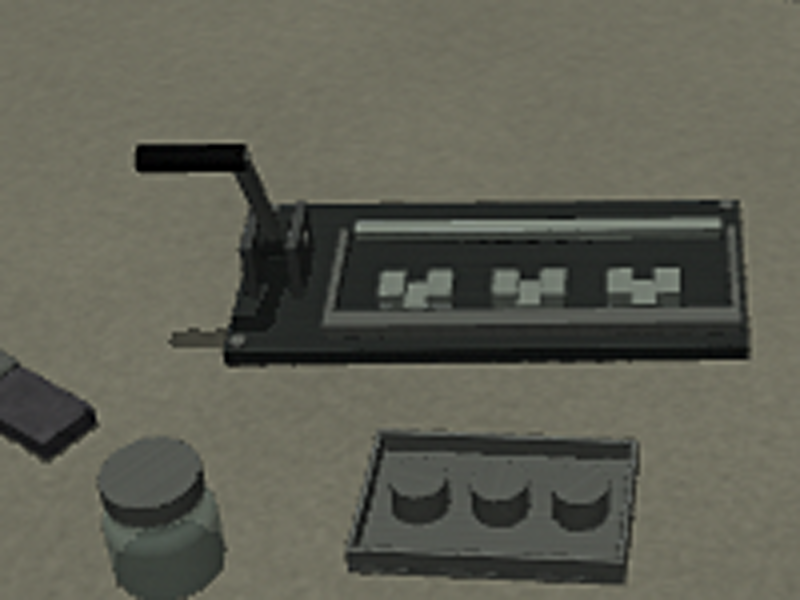

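All three blocks are flush along the fence, the pusher and lever are home, and the plugs are in the tray. The arm is clear, so I'm handing in.

```bash
python3 -c "
from h import *
im=shot(); print(len(slots(im)),read_time_s()); print(sign_off())"
```

```text
2 97.8083
the job is handed in; nothing more can be done
None
```

I handed the job in at 97.8 s. All three plugs are in the tray, the three slotted blocks look flat against the fence, the lever was pulled to its stop and eased home, and the other parts are still in the crate; the bench gave no verdict.

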